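Swing a lacquered dish in front of the inspection camera and hold it there

TASK

Lower the flat round lidded dish by hand into the round cradle of the inspection stand's sprung arm (set it in, do not drop it) and let go of it. Then swing the arm (its upright pin is the handle) gently against its spring all the way to its stop in front of the little camera, and finish while still holding the arm against the stop, with the dish lying flat in the cradle, untouched. Keep the dish upright throughout and leave the other pieces where they are.

Things in the scene. Friction and masses are not known exactly. Their poses are not given: they have to be found in the camera images.
- dish: flat round lidded dish of dark brown lacquer, 62 mm in diameter and 28 mm high, sides straight from 4 to 25 mm up, 60 to 130 g, loose on the bench, lid and dish in one piece. Origin: centre of its underside, z up. Of three pieces in the same lacquer it is the low round one; the three swap places; centres 100 mm or more apart.
- caddy: bystander: tall round lidded caddy of the same lacquer, 66 mm in diameter and 66 mm high; origin at the centre of its underside.
- square_box: bystander: square lidded box of the same lacquer, 58 by 58 by 30 mm high; origin at the centre of its underside.
- spatula: bystander: wooden-handled spatula about 200 mm long lying on the bench to the robot's right.
- pivot (a point): point on the upright hinge axis of the stand's swing arm, 44 mm above the bench, level with the arm's underside. The stand is fixed to the bench; the hub here is 52 mm in diameter, its top 82 mm above the bench. x axis: along the stand's foot rail to the little camera, which is the arm's direction at its stop; z up.
- stand: fixed inspection stand: steel foot with hanger, two short stop posts (60 mm high) and a rail that ends in a post with the little camera. Origin: on the bench under the pivot, x along the rail. Camera and post stand 245 to 320 mm from the pivot axis along x, 40 mm wide, up to 165 mm above the bench.
- swing (a joint): arm angle, rad. 0 = rest, the arm pointing 1.2 rad clockwise (seen from above) from the pivot's x axis; grows counter-clockwise to 1.2 = far stop, arm along that x axis, can go no further. A spring pulls it back: 0.32 N m at rest, 0.86 N m at the stop (3 to 9 N at the pin); let go, it swings back.
- swing_arm: the sprung arm: a flat aluminium bar of two plates, 26 mm wide and 10 mm thick, from the hub to the round cradle at its end, with the upright pin between them. Origin at the pivot; x outward along the arm, z up.
- pin_foot (a point): plain upright round steel pin on the arm, 18 mm in diameter, 65 mm long, 100 mm from the pivot axis towards the cradle; turns with the arm. This point: centre of its foot, on the arm's top 54 mm above the bench (pin top at 119 mm); x outward along the arm, z up.
- cradle_floor (a point): centre of the inner floor of the round aluminium cradle at the arm's end, 190 mm from the pivot axis, 50 mm above the bench; turns with the arm, x outward along it, z up. Cradle open above, 70 mm inner and 78 mm outer diameter, rim 6 mm above the floor. A seated dish stands on this floor, its top at 78 mm, with 4 mm play all round.
Things that resemble listed ones, but are neither listed nor needed, are in the scene too. Leave any blue, green or purple look-alike of the dish alone.

How it is judged:
By the outcome, as a careful person would: the job done as asked, in the order asked, and still so for the second after the job is handed in, while the arm keeps its last pose, push and grip.
It also fails if it takes over 58 s, if anything falls off the work surface, if the arm or the gripper's body presses on something with over 40 N, if the wrist force passes 120 N, or if a joint passes its speed limit or range.

ROBOT

A 6-joint arm with a two-finger parallel gripper is mounted at the origin on the work surface. World frame = base frame: x ahead of the robot, y to its left, z up, the work surface at z = 0. Lengths are in m, angles in rad, forces in N, time in s.
With the tool pointing down it reaches from about 0.375 to 0.975 m from the base axis. Payload 3.8 kg.
Tool frame: the origin (TCP) lies midway between the tips of the shut fingers; the grasp point (between the pads) lies 19 mm behind it; z points along the fingers, y is the line along which they close (so a half turn about z gives the same grasp; the last joint's range is limited). The gripper opens to 85 mm and grips with 20 to 120 N. Pads are 22 mm wide; open, the fingers measure 114 mm over their backs; the gripper's body (76 mm by 85 mm) begins 54 mm behind the grasp point. The pads swing forward as they close: fully open they stand 13 mm farther back than shut.
Start: joints at [-1.341, 0.264, 1.604, -0, 1.274, -0.037], TCP at [0.178, -0.651, 0.231] pointing down, gripper open.
Joint ranges: [-2.63, 2.63], [-0.94, 2.18], [0.31, 2.57], [-1.31, 4.45], [0, 2.66], [-2.55, 2.55]. Speed limits (rad/s): [2.57, 2.57, 3.14, 3.14, 3.14, 3.14].

INTERFACE

Orientations are given as a rotation vector (axis times angle).
In Python, from workcell import status, read_camera, workorder, masks_of gives the robot as it stands.
- The arm moves only by the tool drive_tool, never from a script. Its argument "rows" is a list of rows, each a list of 7 numbers: the turn, a rotation vector about the tool's x, y, z in degrees, then the shift along the tool's x, y, z in m, then the opening, from 0 (shut) to 1 (fully open). In form: [[ax, ay, az, tx, ty, tz, claw], ...]. A call has 1 to 8 rows; each row shifts and turns the commanded pose from where the row before left it, along the tool's axes as they then stand; what a row does not reach is not made up. A row lasts 1/12 s, in which the tool goes at most 41.7 mm and 7.16 degrees, less where a joint would pass 70% of its speed; a pose out of reach is approached as far as the arm can. A call is refused whole if a number of a shift passes 0.0417 or a number of a turn 7.16, either way. A call with a gripper value outside its range is refused whole. The fingers move at their own pace and stop on an object; "force" is the grip in N (left out, the last holds). Time passes only in rows, so rows that do not move let the fingers close. It gives the time, the measured TCP pose, the force, the opening and the grip force at its end, in the units of the state.
- status.read_state(): the state, without advancing time (a new reading comes with each control period).
- read_camera(name): name is "side" or "top" or "wrist"; returns a dict with "color" (400x640x3 uint8, red, green, blue), "intrinsics" (3x3 intrinsics, pixels), "D" ([k1, k2, p1, p2, k3] as OpenCV has them; the pictures are not rectified), "world_from_camera" (4x4, takes a point from camera to world coordinates); the wrist camera has in their place "mount" (4x4, takes a point from camera to tool coordinates, whose origin is the TCP and whose axes are the flange's). Camera axes: x right, y up, looking along -z (the intrinsics and any distortion apply to the point x, -y, -z); pixel columns grow to the right and rows downward; lengths in m; the calibration is good to about 2 mm. A picture is of the moment at which its call begins: read the wrist's pose just before it. There is no depth.
- workorder.finish_job(): hands the job in; it is judged then, once.
Trained networks look in a picture, given as the dict that the camera call returned (one of the last four; its "shot" number tells which), for a name from the list of things; names that differ only in an ending like _2 or _b are one class to them, and where a whole thing is asked for, a point or a joint stands for the part that bears it (a point fixed in the world has none). Each returns a list of dicts, best first, with "score" (0 to 1); they miss things now and then, are a little off and sometimes report something else, mostly with a low value. They report only what shows in the picture. A call takes as long as a camera call. They do not tell look-alikes from the thing itself.
- masks_of(picture, name): "mask" (400x640 bool, what is visible of it) and "bbox" ([left, top, right, bottom] in pixels, round what is visible of it).
The state is a dict: "time": time; "q": joint angles; "joint_vel": joint speeds; "joint_torque": joint torques, N m; "tool_pos": TCP position; "tcp_rot": TCP orientation; "wrist_force": force on the tool from outside, world axes, zero at the start; "torque": the same for the moment, N m; "width": opening from 0.0 (shut) to 1.0 (fully open); "grip_force": force on a finger pad.
Only numpy, scipy, OpenCV 4.12 (cv2) and the standard library are available. Lean on these libraries where they do the work, as an engineer would, in place of code of your own. Each camera call takes 0.05 s, during which the arm holds its last target. There are 200 camera calls.

## Working session

There is one attempt and no reset: what is moved stays moved. The work goes in short steps, Python scripts to look and compute and a tool call to move; the robot and the scene stay as the last step left them, time stands still between calls to the robot, and variables do not carry over. Pictures are saved under pics/ and viewed, at most 10 in all, crops included, and the job is handed in when it is done.

Besides the shell and the picture viewer there is one more tool, called after "Emit:" as name(argument=value, ...) on one line, values as JSON. drive_tool: Moves the arm, as the interface text tells. Its arguments: {"type":"object","properties":{"rows":{"type":"array"},"force":{"type":"number"}},"required":["rows"]}

```bash
mkdir -p pics; cat > h.py <<'E'
import numpy as np, cv2
from workcell import status, read_camera, workorder, masks_of
from scipy.spatial.transform import Rotation as R
def T_of(p):
    if "world_from_camera" in p: return np.array(p["world_from_camera"])
    s=p["state"]; T=np.eye(4); T[:3,:3]=R.from_rotvec(s["tcp_rot"]).as_matrix(); T[:3,3]=s["tool_pos"]
    return T@np.array(p["mount"])
def shot(n):
    s=status.read_state(); p=read_camera(n); p["state"]=s; return p
def rays(p,uv):
    n=cv2.undistortPoints(np.array(uv,float).reshape(-1,1,2),np.array(p["intrinsics"]),np.array(p["D"])).reshape(-1,2)
    d=np.c_[n[:,0],-n[:,1],-np.ones(len(n))]; T=T_of(p)
    return T[:3,3], d@T[:3,:3].T
def at_z(p,uv,z):
    o,d=rays(p,uv); return o+d*((z-o[2])/d[:,2])[:,None]
def proj(p,X):
    T=np.linalg.inv(T_of(p)); c=np.atleast_2d(X)@T[:3,:3].T+T[:3,3]
    c=c*[1,-1,-1]
    return cv2.projectPoints(c,np.zeros(3),np.zeros(3),np.array(p["intrinsics"]),np.array(p["D"]))[0].reshape(-1,2)
def save(p,f): cv2.imwrite("pics/"+f,p["color"][:,:,::-1])
E
python3 - <<'E'
from h import *
for n in ("top","side"):
    p=shot(n); save(p,n+"0.png"); print(n,T_of(p)[:3,3].round(3))
    for k in ("dish","caddy","square_box","swing_arm","pin_foot","cradle_floor","stand","spatula"):
        for m in masks_of(p,k)[:4]:
            ys,xs=np.nonzero(m["mask"]); b=np.array(m["bbox"]).round(0)
            print(k,round(m["score"],2),b,round(xs.mean(),1),round(ys.mean(),1),len(xs),at_z(p,[[xs.mean(),ys.mean()]],.03)[0].round(3))
E
```

```text
top [0.465 0.042 1.122]
dish 0.9 [199. 229. 219. 254.] 207.3 241.2 378 [0.429 0.349 0.03 ]
dish 0.88 [189. 192. 217. 217.] 202.8 204.6 400 [0.531 0.363 0.03 ]
dish 0.87 [203. 156. 221. 180.] 210.5 166.7 372 [0.637 0.343 0.03 ]
dish 0.69 [152. 176. 176. 197.] 163.9 186.4 437 [0.583 0.474 0.03 ]
caddy 0.64 [236. 212. 264. 233.] 249.0 222.4 472 [0.48  0.233 0.03 ]
square_box 0.6 [240. 169. 260. 190.] 248.1 176.8 454 [0.607 0.236 0.03 ]
swing_arm 0.77 [336. 171. 420. 235.] 382.5 198.5 1231 [ 0.543 -0.137  0.03 ]
pin_foot 0.77 [339. 171. 416. 238.] 381.8 199.1 1267 [ 0.542 -0.135  0.03 ]
cradle_floor 0.73 [335. 171. 419. 233.] 381.7 198.9 1176 [ 0.542 -0.135  0.03 ]
stand 0.94 [314. 101. 418. 246.] 347.4 182.6 4270 [ 0.589 -0.04   0.03 ]
side [0.025 0.586 0.985]
dish 0.93 [228. 268. 255. 292.] 241.2 280.3 370 [0.519 0.375 0.03 ]
dish 0.77 [189. 283. 210. 308.] 198.2 295.1 399 [0.573 0.485 0.03 ]
dish 0.68 [213. 241. 239. 266.] 223.9 253.4 415 [0.624 0.352 0.03 ]
dish 0.68 [258. 285. 282. 311.] 270.5 298.9 417 [0.417 0.358 0.03 ]
caddy 0.65 [275. 240. 299. 271.] 286.6 256.3 565 [0.478 0.234 0.03 ]
caddy 0.5 [229. 269. 254. 291.] 241.0 279.8 371 [0.52  0.374 0.03 ]
square_box 0.94 [245. 224. 267. 246.] 255.4 236.3 419 [0.599 0.248 0.03 ]
swing_arm 0.83 [340. 150. 364. 209.] 348.1 177.0 694 [ 0.543 -0.131  0.03 ]
pin_foot 0.94 [337. 149. 362. 208.] 347.9 177.7 663 [ 0.541 -0.129  0.03 ]
cradle_floor 0.63 [334. 151. 363. 207.] 348.1 177.3 643 [ 0.542 -0.13   0.03 ]
stand 0.96 [259. 140. 364. 221.] 317.4 186.4 2766 [ 0.593 -0.029  0.03 ]
spatula 0.64 [389. 153. 442. 174.] 409.5 161.4 405 [ 0.425 -0.338  0.03 ]
```

```bash
python3 - <<'E'
import cv2
a=cv2.imread("pics/top0.png")[90:270,140:440]; cv2.imwrite("pics/c1.png",cv2.resize(a,(800,480),interpolation=cv2.INTER_CUBIC))
a=cv2.imread("pics/side0.png")[130:320,170:450]; cv2.imwrite("pics/c2.png",cv2.resize(a,(800,543),interpolation=cv2.INTER_CUBIC))
E
```

```text
(no output)
```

View pics/c1.png

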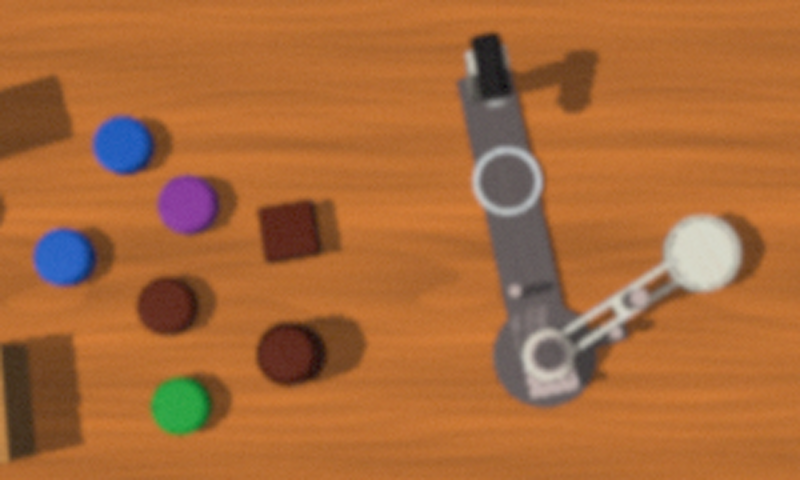

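View pics/c2.png

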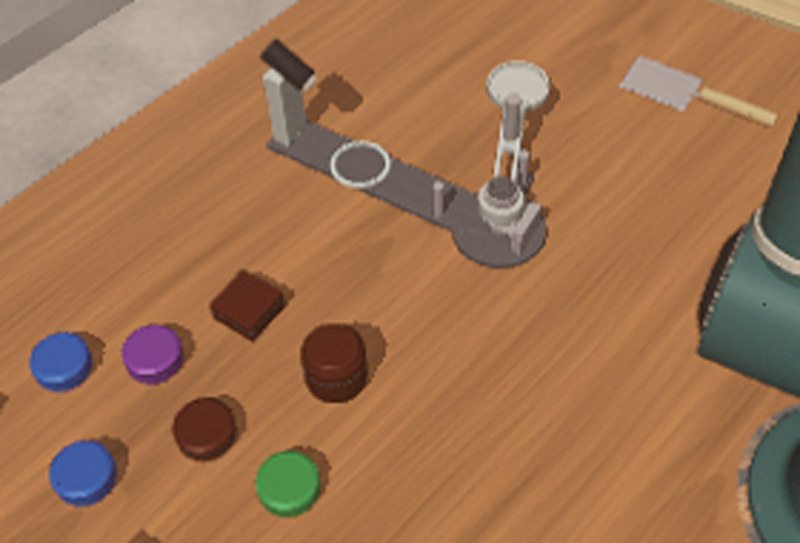

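The low round brown piece is the dish: top view (203,205), side view (241,280). It could be confused with these, in top-view pixels:
- **Brown bystanders:** the caddy at (249,222), which is tall with a long shadow, and the square box at (248,177).
- **Coloured look-alikes:** green at (207,241), purple at (210,167), and blue at (164,186) and (186,144).

The hub is at about top (345,222), and the cradle is the pale disc at (403,185). The ring on the rail is only a decoy.

```bash
python3 - <<'E'
from h import *
s=status.read_state(); print(s["tool_pos"],s["tcp_rot"]); print(R.from_rotvec(s["tcp_rot"]).as_matrix().round(3))
t=shot("top"); d=shot("side"); w=shot("wrist"); save(w,"w0.png"); print(np.array(w["mount"]).round(3), np.array(w["intrinsics"]).round(0), T_of(w).round(3))
def tc(q,x,y): return [140+x*300/800,90+y*180/480]
def sc(x,y): return [170+x*280/800,130+y*190/543]
print("top: hub",at_z(t,[tc(0,548,353)],.082),"cradle",at_z(t,[tc(0,703,254)],.056),"railend",at_z(t,[tc(0,488,95)],.0),"pin top",at_z(t,[tc(0,638,297)],.119))
print("side: hub",at_z(d,[sc(502,187)],.082),"cradle",at_z(d,[sc(518,85)],.056),"pintop",at_z(d,[sc(512,100)],.119))
for p,u in((t,(202.8,204.6)),(d,(241.2,280.3))): print(at_z(p,[u],.015))
E
```

```text
[ 0.17791925 -0.65111743  0.23131438] [ 3.11365914e+00  4.17776400e-01 -4.25956075e-05]
[[ 0.965  0.264 -0.   ]
 [ 0.264 -0.965 -0.   ]
 [-0.     0.    -1.   ]]
[[-0.     0.954  0.299  0.076]
 [ 1.     0.     0.001  0.001]
 [ 0.001  0.299 -0.954 -0.143]
 [ 0.     0.     0.     1.   ]] [[309.   0. 319.]
 [  0. 309. 199.]
 [  0.   0.   1.]] [[ 0.263  0.921  0.288  0.251]
 [-0.965  0.252  0.077 -0.632]
 [-0.001 -0.299  0.954  0.374]
 [ 0.     0.     0.     1.   ]]
top: hub [[ 0.4775229  -0.02992974  0.082     ]] cradle [[ 0.57711551 -0.19161218  0.056     ]] railend [[0.75841734 0.02553805 0.        ]] pin top [[ 0.52968566 -0.11424866  0.119     ]]
side: hub [[ 0.47054854 -0.02622594  0.082     ]] cradle [[ 0.57214373 -0.18346049  0.056     ]] pintop [[ 0.52506232 -0.1079906   0.119     ]]
[[0.53157267 0.36718709 0.015     ]]
[[0.52648958 0.37150884 0.015     ]]
```

```bash
cat >> h.py <<'E'
def plan(p,yaw,n,q=None):
    s=status.read_state() if q is None else q
    M=R.from_rotvec(s["tcp_rot"]).as_matrix(); y0=np.degrees(np.arctan2(M[1,0],M[0,0])); d=(np.array(p)-s["tool_pos"])/n
    dy=((yaw-y0+180)%360-180)/n
    print("from",np.round(s["tool_pos"],4),round(y0,2),"tilt",M[2].round(4))
    for i in range(n):
        a=np.radians(y0+dy*i); c,si=np.cos(a),np.sin(a)
        print([0,0,round(-dy,2),round(c*d[0]+si*d[1],4),round(si*d[0]-c*d[1],4),round(-d[2],4)])
E
python3 -c "
from h import *
plan([.42,-.15,.30],120,16)"
```

```text
from [ 0.178  -0.6511  0.2313] 15.29 tilt [-0.  0. -1.]
[0, 0, np.float64(-6.54), np.float64(0.0229), np.float64(-0.0262), np.float64(-0.0043)]
[0, 0, np.float64(-6.54), np.float64(0.0257), np.float64(-0.0234), np.float64(-0.0043)]
[0, 0, np.float64(-6.54), np.float64(0.0282), np.float64(-0.0204), np.float64(-0.0043)]
[0, 0, np.float64(-6.54), np.float64(0.0303), np.float64(-0.017), np.float64(-0.0043)]
[0, 0, np.float64(-6.54), np.float64(0.0321), np.float64(-0.0135), np.float64(-0.0043)]
[0, 0, np.float64(-6.54), np.float64(0.0334), np.float64(-0.0097), np.float64(-0.0043)]
[0, 0, np.float64(-6.54), np.float64(0.0343), np.float64(-0.0058), np.float64(-0.0043)]
[0, 0, np.float64(-6.54), np.float64(0.0347), np.float64(-0.0019), np.float64(-0.0043)]
[0, 0, np.float64(-6.54), np.float64(0.0347), np.float64(0.0021), np.float64(-0.0043)]
[0, 0, np.float64(-6.54), np.float64(0.0343), np.float64(0.006), np.float64(-0.0043)]
[0, 0, np.float64(-6.54), np.float64(0.0333), np.float64(0.0099), np.float64(-0.0043)]
[0, 0, np.float64(-6.54), np.float64(0.032), np.float64(0.0136), np.float64(-0.0043)]
[0, 0, np.float64(-6.54), np.float64(0.0302), np.float64(0.0172), np.float64(-0.0043)]
[0, 0, np.float64(-6.54), np.float64(0.0281), np.float64(0.0205), np.float64(-0.0043)]
[0, 0, np.float64(-6.54), np.float64(0.0256), np.float64(0.0236), np.float64(-0.0043)]
[0, 0, np.float64(-6.54), np.float64(0.0227), np.float64(0.0263), np.float64(-0.0043)]
```

Emit:
drive_tool(rows=[[0,0,-6.5,0.023,-0.026,-0.004,1],[0,0,-6.5,0.026,-0.023,-0.004,1],[0,0,-6.5,0.028,-0.02,-0.004,1],[0,0,-6.5,0.03,-0.017,-0.004,1],[0,0,-6.5,0.032,-0.014,-0.004,1],[0,0,-6.5,0.033,-0.01,-0.004,1],[0,0,-6.5,0.034,-0.006,-0.004,1],[0,0,-6.5,0.035,-0.002,-0.004,1]])

```text
time: 1.72
tool_pos: [0.2993, -0.4001, 0.2636]
tcp_rot: [2.61, 1.747, 0.0]
wrist_force: [0.9, 0.1, 0.4]
width: 0.995
grip_force: 0.0
```

Emit:
drive_tool(rows=[[0,0,-6.5,0.035,0.002,-0.004,1],[0,0,-6.5,0.034,0.006,-0.004,1],[0,0,-6.5,0.033,0.01,-0.004,1],[0,0,-6.5,0.032,0.014,-0.004,1],[0,0,-6.5,0.03,0.017,-0.004,1],[0,0,-6.5,0.028,0.02,-0.004,1],[0,0,-6.5,0.026,0.024,-0.004,1],[0,0,-6.5,0.023,0.026,-0.004,1]])

```text
time: 2.38
tool_pos: [0.4222, -0.1506, 0.2959]
tcp_rot: [1.58, 2.714, 0.0]
wrist_force: [0.9, -0.8, -0.1]
width: 1.003
grip_force: 0.0
```

```bash
python3 - <<'E'
from h import *
w=shot("wrist"); print(np.abs(w["state"]["joint_vel"]).max()); save(w,"w1.png"); np.save("w1.npy",w,allow_pickle=True)
for k in ("cradle_floor","pin_foot","stand"):
    for m in masks_of(w,k)[:3]: print(k,m["score"],m["bbox"])
ps=np.array([.474,-.028,.082]); c=np.array([.575,-.187,.056])
print(proj(w,[ps,c,[.527,-.111,.119]]))
plan([.529,.369,.26],138,16)
E
```

```text
0.9328690336996888
cradle_floor 0.88 [376.7, 75.9, 433.5, 270.2]
pin_foot 0.9 [378.6, 76.2, 435.9, 270.7]
stand 0.9 [354.3, 52.3, 637.7, 271.9]
[[415.43591871  97.57097922]
 [403.72200632 243.69562385]
 [422.04711383 193.07855751]]
from [ 0.422  -0.1516  0.2955] 119.38 tilt [-8.e-04 -2.e-04 -1.e+00]
[0, 0, np.float64(-1.16), np.float64(0.0251), np.float64(0.0218), np.float64(0.0022)]
[0, 0, np.float64(-1.16), np.float64(0.0246), np.float64(0.0223), np.float64(0.0022)]
[0, 0, np.float64(-1.16), np.float64(0.0242), np.float64(0.0228), np.float64(0.0022)]
[0, 0, np.float64(-1.16), np.float64(0.0237), np.float64(0.0233), np.float64(0.0022)]
[0, 0, np.float64(-1.16), np.float64(0.0232), np.float64(0.0238), np.float64(0.0022)]
[0, 0, np.float64(-1.16), np.float64(0.0227), np.float64(0.0242), np.float64(0.0022)]
[0, 0, np.float64(-1.16), np.float64(0.0222), np.float64(0.0247), np.float64(0.0022)]
[0, 0, np.float64(-1.16), np.float64(0.0217), np.float64(0.0251), np.float64(0.0022)]
[0, 0, np.float64(-1.16), np.float64(0.0212), np.float64(0.0256), np.float64(0.0022)]
[0, 0, np.float64(-1.16), np.float64(0.0207), np.float64(0.026), np.float64(0.0022)]
[0, 0, np.float64(-1.16), np.float64(0.0202), np.float64(0.0264), np.float64(0.0022)]
[0, 0, np.float64(-1.16), np.float64(0.0196), np.float64(0.0268), np.float64(0.0022)]
[0, 0, np.float64(-1.16), np.float64(0.0191), np.float64(0.0272), np.float64(0.0022)]
[0, 0, np.float64(-1.16), np.float64(0.0185), np.float64(0.0276), np.float64(0.0022)]
[0, 0, np.float64(-1.16), np.float64(0.0179), np.float64(0.0279), np.float64(0.0022)]
[0, 0, np.float64(-1.16), np.float64(0.0174), np.float64(0.0283), np.float64(0.0022)]
```

View pics/w1.png

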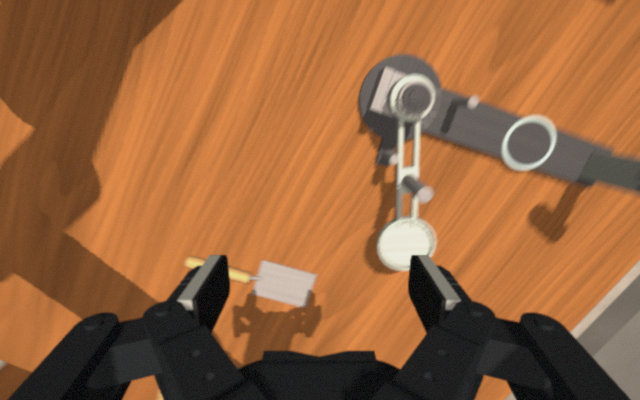

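The wrist view shows the hub at (412,97), the pin top at (424,193) and the cradle at (407,243). All are within about 3 px of the triangulated positions. Next, the dish.

Emit:
drive_tool(rows=[[0,0,-1.2,0.025,0.022,0.002,1],[0,0,-1.2,0.025,0.022,0.002,1],[0,0,-1.2,0.024,0.023,0.002,1],[0,0,-1.2,0.024,0.023,0.002,1],[0,0,-1.2,0.023,0.024,0.002,1],[0,0,-1.2,0.023,0.024,0.002,1],[0,0,-1.2,0.022,0.025,0.002,1],[0,0,-1.2,0.022,0.025,0.002,1]])

```text
time: 3.25
tool_pos: [0.4752, 0.1083, 0.279]
tcp_rot: [1.359, 2.832, -0.001]
wrist_force: [0.8, -0.1, -0.7]
width: 1.001
grip_force: 0.0
```

Emit:
drive_tool(rows=[[0,0,-1.2,0.021,0.026,0.002,1],[0,0,-1.2,0.021,0.026,0.002,1],[0,0,-1.2,0.02,0.026,0.002,1],[0,0,-1.2,0.02,0.027,0.002,1],[0,0,-1.2,0.019,0.027,0.002,1],[0,0,-1.2,0.018,0.028,0.002,1],[0,0,-1.2,0.018,0.028,0.002,1],[0,0,0,0,0,0,1]])

```text
time: 3.92
tool_pos: [0.5223, 0.3398, 0.2637]
tcp_rot: [-1.143, -2.925, -0.002]
wrist_force: [0.1, -0.2, -0.9]
width: 1.001
grip_force: 0.0
```

```bash
cat >> h.py <<'E'
def brown(p,u,r=45):
    c=p["color"].astype(int); m=((c[...,0]<110)&(c[...,1]<60)&(c[...,2]<60)&(c[...,0]>c[...,2])).astype(np.uint8)
    return m
E
python3 - <<'E'
from h import *
w=shot("wrist"); print(np.abs(w["state"]["joint_vel"]).max(), w["state"]["tool_pos"]); save(w,"w2.png")
print("pred",proj(w,[[.529,.369,.014]]))
for m in masks_of(w,"dish")[:5]:
    ys,xs=np.nonzero(m["mask"]); u=[xs.mean(),ys.mean()]
    print(m["score"],m["bbox"],np.round(u,1),w["color"][int(u[1]),int(u[0])],at_z(w,[u],.02)[0].round(4))
E
```

```text
0.05507233908373948 [0.52233303 0.33982738 0.2636858 ]
pred [[339.69309285 153.47685136]]
0.79 [247.1, 72.1, 297.8, 127.9] [272.   99.1] [ 62 188  80] [0.4249 0.3531 0.02  ]
0.67 [314.1, 130.0, 367.6, 180.6] [340.4 154.6] [98 38 22] [0.5296 0.369  0.02  ]
0.65 [360.4, 200.8, 408.1, 247.0] [381.7 223.2] [154  67 176] [0.6363 0.3487 0.02  ]
0.65 [428.5, 202.1, 478.9, 247.1] [453.1 222.9] [ 45 105 213] [0.7012 0.4194 0.02  ]
0.64 [409.1, 96.9, 462.6, 150.7] [437.6 124.4] [ 47 109 215] [0.5824 0.4807 0.02  ]
```

View pics/w2.png

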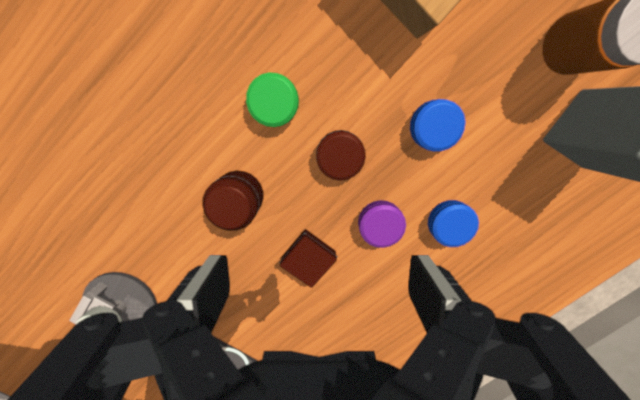

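The low round brown dish is at (340,155), about (0.530, 0.369), which agrees across all three views. There is free space to its left and right along the closing line.

```bash
python3 -c "
from h import *
plan([.5296,.369,.09],138,8)"
```

```text
from [0.5216 0.3359 0.2642] 137.22 tilt [-2.0e-04 -2.3e-03 -1.0e+00]
[0, 0, np.float64(-0.1), np.float64(0.0021), np.float64(0.0037), np.float64(0.0218)]
[0, 0, np.float64(-0.1), np.float64(0.0021), np.float64(0.0037), np.float64(0.0218)]
[0, 0, np.float64(-0.1), np.float64(0.0021), np.float64(0.0037), np.float64(0.0218)]
[0, 0, np.float64(-0.1), np.float64(0.0021), np.float64(0.0037), np.float64(0.0218)]
[0, 0, np.float64(-0.1), np.float64(0.0021), np.float64(0.0037), np.float64(0.0218)]
[0, 0, np.float64(-0.1), np.float64(0.0021), np.float64(0.0037), np.float64(0.0218)]
[0, 0, np.float64(-0.1), np.float64(0.002), np.float64(0.0037), np.float64(0.0218)]
[0, 0, np.float64(-0.1), np.float64(0.002), np.float64(0.0037), np.float64(0.0218)]
```

Emit:
drive_tool(rows=[[0,0,0,0.0025,0.004,0.025,1],[0,0,0,0.0025,0.004,0.025,1],[0,0,0,0.0025,0.004,0.025,1],[0,0,0,0.0025,0.004,0.025,1],[0,0,0,0.0025,0.005,0.025,1],[0,0,0,0.002,0.005,0.025,1],[0,0,0,0.002,0.004,0.025,1],[0,0,0,0,0,0,1]])

```text
time: 4.68
tool_pos: [0.5263, 0.3656, 0.0844]
tcp_rot: [-1.146, -2.919, 0.014]
wrist_force: [-1.1, -1.5, -1.4]
width: 1.002
grip_force: 0.0
```

Emit:
drive_tool(rows=[[0,0,0,0,0,0,1],[0,0,0,0,0,0,1]])

```text
time: 4.85
tool_pos: [0.5303, 0.3689, 0.0918]
tcp_rot: [1.147, 2.924, 0.001]
wrist_force: [0.2, 0.8, -0.2]
width: 1.0
grip_force: 0.0
```

```bash
python3 - <<'E'
from h import *
for i in range(2): print(np.round(status.read_state()["tool_pos"],4))
w=shot("wrist"); save(w,"w3.png"); print(w["state"]["tool_pos"],proj(w,[[.5296,.369,.014],[.5296,.369,.028]]))
for m in masks_of(w,"dish")[:3]:
    ys,xs=np.nonzero(m["mask"]); u=[xs.mean(),ys.mean()]
    print(m["score"],m["bbox"],np.round(u,1),w["color"][int(u[1]),int(u[0])],at_z(w,[u],.02)[0].round(4))
plan([.5296,.369,.003],138,8)
E
```

```text
[0.5303 0.3689 0.0918]
[0.5303 0.3689 0.0918]
[0.53033651 0.36888955 0.09178052] [[319.2875798  207.21792989]
 [319.3564016  213.56704294]]
0.95 [352.9, 276.6, 427.9, 357.5] [385.8 315.5] [164  71 184] [0.6345 0.3465 0.02  ]
0.85 [150.6, 68.6, 246.8, 165.5] [196.7 116.2] [ 71 208  92] [0.4249 0.3539 0.02  ]
0.8 [438.0, 114.8, 532.3, 205.7] [487.2 158.9] [ 50 113 226] [0.5819 0.4807 0.02  ]
from [0.531 0.37  0.093] 137.22 tilt [-0.0012  0.0038 -1.    ]
[0, 0, np.float64(-0.1), np.float64(0.0), np.float64(-0.0002), np.float64(0.0113)]
[0, 0, np.float64(-0.1), np.float64(0.0), np.float64(-0.0002), np.float64(0.0113)]
[0, 0, np.float64(-0.1), np.float64(0.0), np.float64(-0.0002), np.float64(0.0113)]
[0, 0, np.float64(-0.1), np.float64(0.0), np.float64(-0.0002), np.float64(0.0113)]
[0, 0, np.float64(-0.1), np.float64(0.0), np.float64(-0.0002), np.float64(0.0113)]
[0, 0, np.float64(-0.1), np.float64(0.0), np.float64(-0.0002), np.float64(0.0113)]
[0, 0, np.float64(-0.1), np.float64(0.0), np.float64(-0.0002), np.float64(0.0113)]
[0, 0, np.float64(-0.1), np.float64(0.0), np.float64(-0.0002), np.float64(0.0113)]
```

View pics/w3.png

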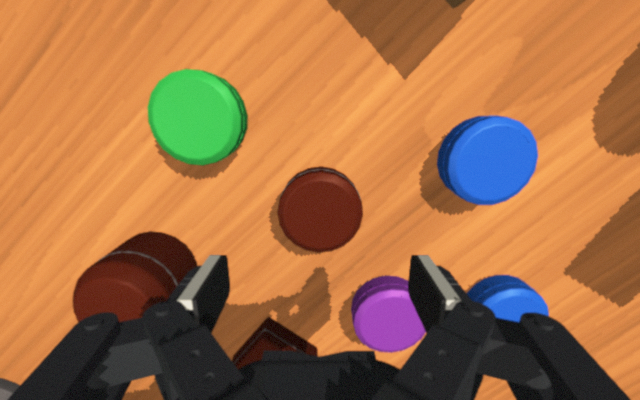

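The dish is at (320,209), centred between the fingers as predicted. Descending to grip.

Emit:
drive_tool(rows=[[0,0,0,0,0,0.015,1],[0,0,0,0,0,0.016,1],[0,0,0,0,0,0.016,1],[0,0,0,0,0,0.016,1],[0,0,0,0,0,0.015,1],[0,0,0,0,0,0.01,1],[0,0,0,0,0,0,1],[0,0,0,0,0,0,1]])

```text
time: 5.62
tool_pos: [0.5296, 0.3701, 0.003]
tcp_rot: [1.144, 2.925, 0.001]
wrist_force: [0.8, -0.3, 0.5]
width: 1.0
grip_force: 0.0
```

Emit:
drive_tool(rows=[[0,0,0,0,0,0,0.8],[0,0,0,0,0,0,0.7],[0,0,0,0,0,0,0.6],[0,0,0,0,0,0,0.6],[0,0,0,0,0,0,0.5],[0,0,0,0,0,0,0.5],[0,0,0,0,0,0,0.4],[0,0,0,0,0,0,0.4]], force=30)

```text
time: 6.28
tool_pos: [0.5305, 0.3708, 0.0043]
tcp_rot: [1.143, 2.924, 0.004]
wrist_force: [0.2, -0.3, 7.3]
width: 0.714
grip_force: 33.0
```

Emit:
drive_tool(rows=[[0,0,0,0,0,-0.002,0.4],[0,0,0,0,0,-0.004,0.4],[0,0,0,0,0,-0.008,0.4],[0,0,0,0,0,-0.015,0.4],[0,0,0,0,0,-0.02,0.4],[0,0,0,0,0,-0.025,0.4],[0,0,0,0,0,-0.03,0.4],[0,0,0,0,0,-0.03,0.4]])

```text
time: 6.95
tool_pos: [0.5284, 0.3695, 0.1371]
tcp_rot: [-1.144, -2.925, 0.002]
wrist_force: [1.1, 0.9, -1.2]
width: 0.709
grip_force: 32.8
```

Emit:
drive_tool(rows=[[0,0,0,0,0,-0.025,0.4],[0,0,0,0,0,-0.02,0.4],[0,0,0,0,0,-0.01,0.4],[0,0,0,0,0,0,0.4],[0,0,0,0,0,0,0.4]])

```text
time: 7.37
tool_pos: [0.5291, 0.37, 0.1913]
tcp_rot: [1.144, 2.926, 0.0]
wrist_force: [-0.3, -0.0, -1.7]
width: 0.707
grip_force: 32.8
```

```bash
python3 - <<'E'
from h import *
w=shot("wrist"); save(w,"w4.png"); s=w["state"]; print(s["wrist_force"],s["width"],s["grip_force"])
plan([.56,-.163,.22],122,24)
E
```

```text
[-0.28597766 -0.0453422  -1.653175  ] 0.7071298665215715 32.819184428080916
from [0.5284 0.3695 0.1898] 137.29 tilt [ 5.0e-04 -2.1e-03 -1.0e+00]
[0, 0, np.float64(0.64), np.float64(-0.016), np.float64(-0.0154), np.float64(-0.0013)]
[0, 0, np.float64(0.64), np.float64(-0.0162), np.float64(-0.0152), np.float64(-0.0013)]
[0, 0, np.float64(0.64), np.float64(-0.0164), np.float64(-0.0151), np.float64(-0.0013)]
[0, 0, np.float64(0.64), np.float64(-0.0165), np.float64(-0.0149), np.float64(-0.0013)]
[0, 0, np.float64(0.64), np.float64(-0.0167), np.float64(-0.0147), np.float64(-0.0013)]
[0, 0, np.float64(0.64), np.float64(-0.0168), np.float64(-0.0145), np.float64(-0.0013)]
[0, 0, np.float64(0.64), np.float64(-0.017), np.float64(-0.0143), np.float64(-0.0013)]
[0, 0, np.float64(0.64), np.float64(-0.0172), np.float64(-0.0141), np.float64(-0.0013)]
[0, 0, np.float64(0.64), np.float64(-0.0173), np.float64(-0.0139), np.float64(-0.0013)]
[0, 0, np.float64(0.64), np.float64(-0.0175), np.float64(-0.0137), np.float64(-0.0013)]
[0, 0, np.float64(0.64), np.float64(-0.0176), np.float64(-0.0135), np.float64
[... 453 characters left out ...]
, 0, np.float64(0.64), np.float64(-0.0185), np.float64(-0.0123), np.float64(-0.0013)]
[0, 0, np.float64(0.64), np.float64(-0.0186), np.float64(-0.0121), np.float64(-0.0013)]
[0, 0, np.float64(0.64), np.float64(-0.0188), np.float64(-0.0119), np.float64(-0.0013)]
[0, 0, np.float64(0.64), np.float64(-0.0189), np.float64(-0.0117), np.float64(-0.0013)]
[0, 0, np.float64(0.64), np.float64(-0.019), np.float64(-0.0115), np.float64(-0.0013)]
[0, 0, np.float64(0.64), np.float64(-0.0191), np.float64(-0.0113), np.float64(-0.0013)]
[0, 0, np.float64(0.64), np.float64(-0.0193), np.float64(-0.0111), np.float64(-0.0013)]
[0, 0, np.float64(0.64), np.float64(-0.0194), np.float64(-0.0109), np.float64(-0.0013)]
```

View pics/w4.png

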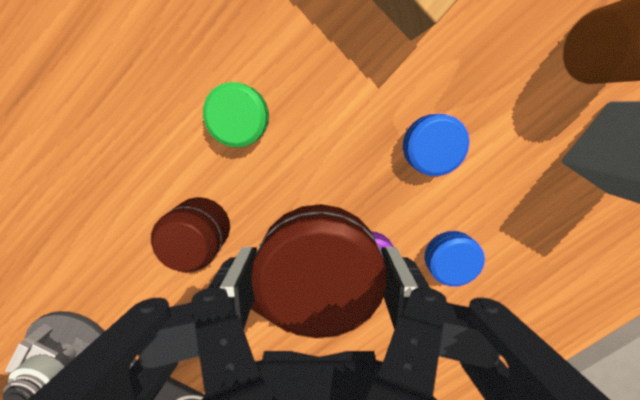

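The dish is held level and centred at (319,270). I'll carry it to a hover just outboard of the cradle, so the cradle stays in view.

```bash
python3 -c "
from h import *
plan([.622,-.262,.23],122,24)" | sed 's/np.float64//g' | awk 'NR%4==1'
```

```text
from [0.5284 0.3695 0.1898] 137.29 tilt [ 5.0e-04 -2.1e-03 -1.0e+00]
[0, 0, (0.64), (-0.0213), (-0.016), (-0.0017)]
[0, 0, (0.64), (-0.0219), (-0.015), (-0.0017)]
[0, 0, (0.64), (-0.0226), (-0.014), (-0.0017)]
[0, 0, (0.64), (-0.0232), (-0.013), (-0.0017)]
[0, 0, (0.64), (-0.0238), (-0.012), (-0.0017)]
[0, 0, (0.64), (-0.0243), (-0.0109), (-0.0017)]
```

Emit:
drive_tool(rows=[[0,0,0.6,-0.01,-0.008,-0.002,0.4],[0,0,0.6,-0.021,-0.016,-0.002,0.4],[0,0,0.6,-0.021,-0.016,-0.002,0.4],[0,0,0.6,-0.022,-0.016,-0.002,0.4],[0,0,0.6,-0.022,-0.015,-0.002,0.4],[0,0,0.6,-0.022,-0.015,-0.002,0.4],[0,0,0.6,-0.022,-0.015,-0.002,0.4],[0,0,0.6,-0.022,-0.014,-0.002,0.4]])

```text
time: 8.08
tool_pos: [0.5613, 0.1715, 0.2052]
tcp_rot: [-1.266, -2.872, 0.004]
wrist_force: [-0.7, -0.1, -0.7]
width: 0.708
grip_force: 32.8
```

Emit:
drive_tool(rows=[[0,0,0.6,-0.022,-0.014,-0.002,0.4],[0,0,0.6,-0.022,-0.014,-0.002,0.4],[0,0,0.6,-0.023,-0.014,-0.002,0.4],[0,0,0.6,-0.023,-0.014,-0.002,0.4],[0,0,0.6,-0.023,-0.013,-0.002,0.4],[0,0,0.6,-0.023,-0.013,-0.002,0.4],[0,0,0.6,-0.023,-0.013,-0.002,0.4],[0,0,0.6,-0.023,-0.013,-0.002,0.4]])

```text
time: 8.75
tool_pos: [0.5968, -0.0366, 0.2212]
tcp_rot: [-1.385, -2.816, 0.003]
wrist_force: [0.7, 0.3, -1.6]
width: 0.71
grip_force: 32.8
```

Emit:
drive_tool(rows=[[0,0,0.6,-0.024,-0.012,-0.002,0.4],[0,0,0.6,-0.024,-0.012,-0.002,0.4],[0,0,0.6,-0.024,-0.012,0,0.4],[0,0,0.6,-0.024,-0.011,0,0.4],[0,0,0.6,-0.024,-0.011,0,0.4],[0,0,0.6,-0.024,-0.011,0,0.4],[0,0,0.6,-0.02,-0.008,0,0.4],[0,0,0.6,-0.012,-0.005,0,0.4]])

```text
time: 9.42
tool_pos: [0.6333, -0.2282, 0.2249]
tcp_rot: [-1.504, -2.754, 0.002]
wrist_force: [0.2, 0.4, -2.0]
width: 0.711
grip_force: 32.8
```

Emit:
drive_tool(rows=[[0,0,0,0,0,0,0.4],[0,0,0,0,0,0,0.4],[0,0,0,0,0,0,0.4]])

```text
time: 9.67
tool_pos: [0.6339, -0.2245, 0.2263]
tcp_rot: [-1.501, -2.757, -0.001]
wrist_force: [0.9, 0.4, -0.3]
width: 0.709
grip_force: 32.8
```

```bash
python3 - <<'E'
from h import *
w=shot("wrist"); save(w,"w5.png"); s=w["state"]; print(s["tool_pos"],s["wrist_force"],s["width"],s["grip_force"])
import pickle; pickle.dump(w,open("w5.pkl","wb"))
print(proj(w,[[.474,-.028,.082],[.574,-.186,.056],[.527,-.111,.119]]))
for k in ("cradle_floor","dish"):
    for m in masks_of(w,k)[:2]: print(k,m["score"],m["bbox"])
E
```

```text
[ 0.63391608 -0.22447823  0.22625383] [ 0.90592752  0.37926846 -0.30916947] 0.7089760335838373 32.836510677589104
[[ 281.77594575 -150.41869702]
 [ 289.51749614  114.76295138]
 [ 279.66967962  -12.94316568]]
cradle_floor 0.58 [251.5, 2.1, 330.1, 159.0]
cradle_floor 0.3 [250.0, 1.4, 640.0, 160.7]
dish 0.65 [249.5, 205.1, 383.5, 338.8]
```

View pics/w5.png

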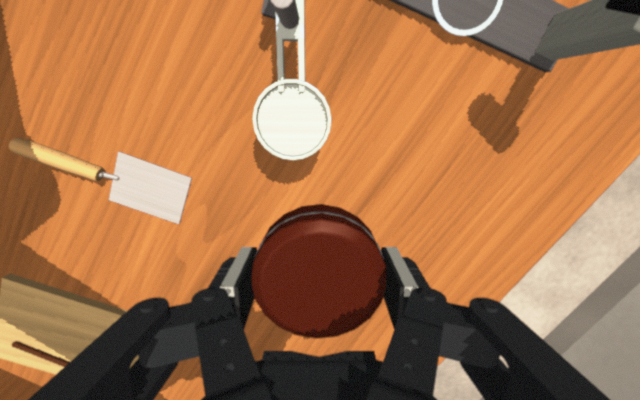

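The cradle sits at about (291,119) with its rim clear, and the dish is still held level. Next I fit the rim precisely.

```bash
python3 - <<'E'
from h import *
import pickle
from scipy.optimize import least_squares
def fit(w,roi):
    c=w["color"].astype(int); sat=c.max(2)-c.min(2)
    m=((c.min(2)>140)&(sat<60)).astype(np.uint8); k=np.zeros_like(m); x0,y0,x1,y1=roi; k[y0:y1,x0:x1]=m[y0:y1,x0:x1]
    k=cv2.morphologyEx(k,cv2.MORPH_OPEN,np.ones((15,15))) 
    P=max(cv2.findContours(k,0,cv2.CHAIN_APPROX_NONE)[0],key=len)[:,0].astype(float)
    X=at_z(w,P+0.0,.056)[:,:2]
    f=lambda p:np.hypot(*(X-p[:2]).T)-p[2]
    r=least_squares(f,[*X.mean(0),.039],loss="soft_l1",f_scale=.001); print(r.x.round(4),len(P),np.abs(r.fun).mean()); return r.x
w5=pickle.load(open("w5.pkl","rb")); c=fit(w5,(245,70,340,165))
w1=np.load("w1.npy",allow_pickle=True).item(); fit(w1,(370,215,440,275))
# pin & bearing of arm: pivot estimate
for p in ((.474,-.028),(.4775,-.030),(.4705,-.026)):
    v=c[:2]-p; print(np.degrees(np.arctan2(*v[::-1])),np.hypot(*v))
E
```

```text
[ 0.5803 -0.1913  0.0364] 227 0.0011594190163825673
[ 0.5769 -0.1853  0.0372] 160 0.0026079701892124415
-56.93126650293315 0.19485663903020561
-57.48295699289268 0.19127971635261712
-56.39951258000502 0.19845097545831827
```

```bash
cat >> h.py <<'E'
A=np.linspace(0,2*np.pi,180)
def cyl_bbox(w,c,z0,z1,r,r1=None):
    P=np.vstack([np.c_[c[0]+rr*np.cos(A),c[1]+rr*np.sin(A),0*A+z] for z,rr in((z0,r),(z1,r1 or r))])
    u=proj(w,P); return np.r_[u.min(0),u.max(0)]
E
python3 - <<'E'
from h import *
import pickle
from scipy.optimize import least_squares
w=pickle.load(open("w5.pkl","rb")); s=w["state"]; M=R.from_rotvec(s["tcp_rot"]).as_matrix(); t=np.array(s["tool_pos"])
c=w["color"].astype(int); 
# cradle edges by colour: bright vs wood
sat=c.max(2)-c.min(2); m=(sat<70)&(c.min(2)>60); sub=m[75:165,245:340]
ys,xs=np.nonzero(cv2.morphologyEx(sub.astype(np.uint8),cv2.MORPH_OPEN,np.ones((5,5)))); 
obs=np.array([xs.min()+245,ys.min()+75,xs.max()+245,ys.max()+75]); print("cradle mask",obs)
obs=np.array([253,np.nan,331,160.]); i=[0,2,3]
for o in (np.array([xs.min()+245,0,xs.max()+246,ys.max()+76]),np.array([251.5,0,330.1,159])):
    r=least_squares(lambda p:(cyl_bbox(w,p,.046,.056,.039)-o)[i],[.578,-.19],x_scale=.01); print("cradle",r.x.round(4),r.fun.round(1))
# dish rows profile on column 319
dk=(c[:,:,0]<120)&(c[:,:,1]<70); col=np.nonzero(dk[190:350,300:340].mean(1)>.5)[0]+190; print("dish rows",col.min(),col.max())
for zoff in(-.002,-.004,-.006):
  for dx in(-.004,0,.004):
    p=t+M@[dx,0,0]; print(zoff,dx,cyl_bbox(w,p,t[2]+zoff,t[2]+zoff+.028,.031,.030).round(1))
E
```

```text
cradle mask [253  75 330 160]
cradle [ 0.5795 -0.1903] [-0.7  0.7  0.1]
cradle [ 0.5775 -0.1892] [-0.4  0.4  0. ]
dish rows 206 336
-0.002 -0.004 [251.6 205.5 389.4 348.8]
-0.002 0 [251.  197.7 390.  341.8]
-0.002 0.004 [250.4 189.8 390.7 334.6]
-0.004 -0.004 [252.6 204.2 388.4 345.6]
-0.004 0 [252.  196.6 389.  338.7]
-0.004 0.004 [251.4 188.8 389.6 331.6]
-0.006 -0.004 [253.5 203.  387.4 342.5]
-0.006 0 [252.9 195.4 388.  335.6]
-0.006 0.004 [252.3 187.7 388.6 328.6]
```

```bash
python3 -c "
from h import *
plan([.578,-.189,.10],122.7,8)" | sed 's/np.float64//g'
```

```text
from [ 0.6345 -0.2241  0.2272] 122.96 tilt [ 6.e-04 -1.e-04 -1.e+00]
[0, 0, (0.03), (0.0075), (-0.0035), (0.0159)]
[0, 0, (0.03), (0.0075), (-0.0035), (0.0159)]
[0, 0, (0.03), (0.0075), (-0.0035), (0.0159)]
[0, 0, (0.03), (0.0075), (-0.0036), (0.0159)]
[0, 0, (0.03), (0.0075), (-0.0036), (0.0159)]
[0, 0, (0.03), (0.0075), (-0.0036), (0.0159)]
[0, 0, (0.03), (0.0075), (-0.0036), (0.0159)]
[0, 0, (0.03), (0.0075), (-0.0036), (0.0159)]
```

Emit:
drive_tool(rows=[[0,0,0,0.008,-0.004,0.005,0.4],[0,0,0,0.012,-0.006,0.01,0.4],[0,0,0,0.012,-0.006,0.018,0.4],[0,0,0,0.012,-0.006,0.02,0.4],[0,0,0,0.01,-0.004,0.025,0.4],[0,0,0,0.006,-0.0025,0.025,0.4],[0,0,0,0,0,0.018,0.4],[0,0,0,0,0,0.007,0.4]])

```text
time: 10.48
tool_pos: [0.5755, -0.1883, 0.0961]
tcp_rot: [-1.497, -2.756, 0.001]
wrist_force: [-1.0, 0.0, -2.1]
width: 0.709
grip_force: 32.9
```

Emit:
drive_tool(rows=[[0,0,0,0,0,0,0.4],[0,0,0,0,0,0,0.4],[0,0,0,0,0,0,0.4]])

```text
time: 10.73
tool_pos: [0.5798, -0.1908, 0.1012]
tcp_rot: [1.5, 2.757, 0.001]
wrist_force: [0.4, 0.7, -0.3]
width: 0.709
grip_force: 32.9
```

```bash
python3 - <<'E'
from h import *
d=shot("side"); t=shot("top"); w=shot("wrist"); s=w["state"]; print(s["tool_pos"],s["wrist_force"])
import pickle; pickle.dump((d,t,w),open("s6.pkl","wb"))
C=np.hstack; f=lambda p,x,y,a=90,b=60,k=4:cv2.resize(p["color"][y-b//2*1:y+b//2,x-a//2:x+a//2,::-1],None,fx=k,fy=k,interpolation=cv2.INTER_CUBIC)
a=f(d,350,160); b=f(t,405,188); 
W=cv2.resize(w["color"][60:400,:,::-1],(640,340))
out=np.zeros((590,730,3),np.uint8); out[:240,:360]=a; out[:240,370:730]=b; out[250:590,:640]=W; cv2.imwrite("pics/c6.png",out)
plan([.578,-.189,.10],122.7,1)
for p,n in((d,"side"),(t,"top")): 
    for k in("dish","cradle_floor"):
        for m in masks_of(p,k)[:6]:
            if 330<m["bbox"][0]<430: print(n,k,m["score"],m["bbox"])
    print(n,cyl_bbox(p,s["tool_pos"],s["tool_pos"][2],s["tool_pos"][2]+.021,.031))
E
```

```text
[ 0.57977627 -0.19095735  0.10129834] [-0.14361415  0.37140736 -0.45478119]
from [ 0.5796 -0.1909  0.1011] 122.89 tilt [-0.0025  0.0019 -1.    ]
[0, 0, np.float64(0.19), np.float64(0.0025), np.float64(-0.0003), np.float64(0.0011)]
side dish 0.76 [342.6, 137.2, 366.0, 154.7]
side cradle_floor 0.69 [335.9, 152.6, 362.6, 208.2]
side [342.68063438 137.52969201 361.19285285 154.43772901]
top dish 0.62 [396.7, 177.2, 413.7, 194.3]
top cradle_floor 0.89 [335.4, 173.7, 411.3, 235.6]
top cradle_floor 0.52 [396.4, 176.9, 414.3, 194.4]
top [395.26818357 169.44996547 420.90904077 194.23642649]
```

View pics/c6.png

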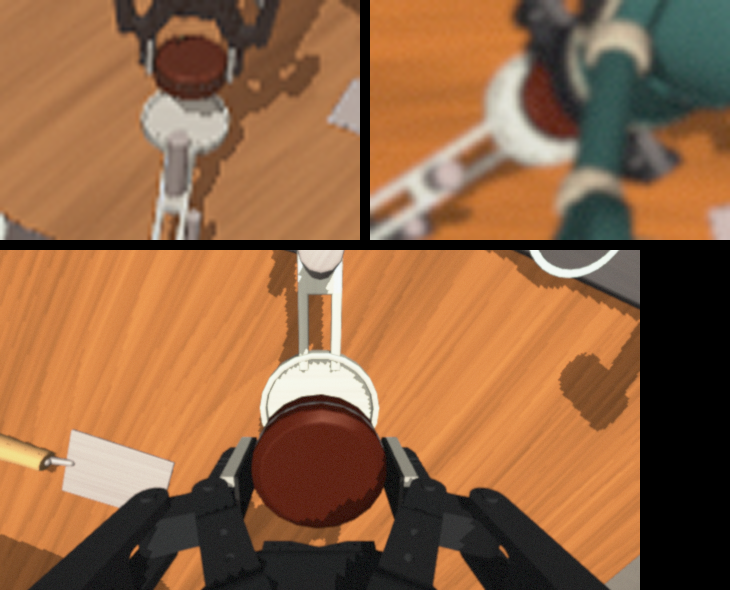

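The dish and the cradle ring share the centre column (about x=320) in the wrist view. Next I check the radial direction.

```bash
python3 - <<'E'
from h import *
import pickle
d,t,w=pickle.load(open("s6.pkl","rb")); s=w["state"]; T=np.array(s["tool_pos"]); M=R.from_rotvec(s["tcp_rot"]).as_matrix()
c=w["color"].astype(int)
print("col 320:",[(y,*c[y,310:330].mean(0).astype(int)) for y in list(range(156,172,2))+list(range(200,212,2))+list(range(330,344,2))])
for y in (200,208): print("row",y,[(x,*c[y,x]) for x in list(range(256,268,2))+list(range(372,386,2))])
for dx in(-.004,-.002,0,.002,.004):
    q=T+M@[dx,0,0]; print(dx,"cradle",cyl_bbox(w,q,.046,.056,.039).round(1),"dish",cyl_bbox(w,q,q[2],q[2]+.021,.031).round(1), "low3",cyl_bbox(w,q,q[2]-.003,q[2]+.018,.031).round(1))
print(at_z(d,[[350.3,160.5]],.056))
E
```

```text
col 320: [(156, np.int64(174), np.int64(108), np.int64(58)), (158, np.int64(168), np.int64(107), np.int64(60)), (160, np.int64(164), np.int64(141), np.int64(116)), (162, np.int64(182), np.int64(181), np.int64(165)), (164, np.int64(241), np.int64(245), np.int64(235)), (166, np.int64(243), np.int64(242), np.int64(229)), (168, np.int64(221), np.int64(219), np.int64(197)), (170, np.int64(160), np.int64(157), np.int64(142)), (200, np.int64(244), np.int64(243), np.int64(229)), (202, np.int64(244), np.int64(242), np.int64(228)), (204, np.int64(197), np.int64(189), np.int64(171)), (206, np.int64(67), np.int64(38), np.int64(29)), (208, np.int64(56), np.int64(20), np.int64(11)), (210, np.int64(58), np.int64(25), np.int64(19)), (330, np.int64(65), np.int64(24), np.int64(15)), (332, np.int64(57), np.int64(21), np.int64(12)), (334, np.int64(54), np.int64(20), np.int64(12)), (336, np.int64(57), np.int64(25), np.int64(13)), (338, np.int64(109), np.int64(65), np.int64(35)), (340, np.int64(130), np.int64(80), np.int64(44)), (342, np.int64(130), np.int64(80), np.int64(44))]
row 200 [(256, np.int64(221
[... 1172 characters left out ...]
4)), (380, np.int64(220), np.int64(138), np.int64(74)), (382, np.int64(217), np.int64(136), np.int64(74)), (384, np.int64(223), np.int64(140), np.int64(77))]
-0.004 cradle [260.2 167.7 379.2 281.3] dish [251.8 206.9 389.3 342.6] low3 [253.2 204.9 387.8 338.1]
-0.002 cradle [260.1 164.7 379.4 278.7] dish [251.5 203.  389.6 339.2] low3 [252.9 201.1 388.1 334.7]
0 cradle [259.9 161.6 379.6 276.2] dish [251.2 199.  389.9 335.8] low3 [252.6 197.2 388.4 331.4]
0.002 cradle [259.7 158.6 379.8 273.6] dish [250.9 195.1 390.2 332.3] low3 [252.3 193.3 388.7 328. ]
0.004 cradle [259.5 155.5 380.  271.1] dish [250.6 191.  390.5 328.9] low3 [252.  189.4 389.  324.5]
[[ 0.57241136 -0.17818993  0.056     ]]
```

Emit:
drive_tool(rows=[[0,0,0,0.002,0,0.004,0.4],[0,0,0,0,0,0.006,0.4],[0,0,0,0,0,0.007,0.4],[0,0,0,0,0,0.007,0.4],[0,0,0,0,0,0.006,0.4],[0,0,0,0,0,0.004,0.4],[0,0,0,0,0,0.002,0.4],[0,0,0,0,0,0,0.4]])

```text
time: 11.75
tool_pos: [0.5765, -0.1885, 0.0622]
tcp_rot: [-1.501, -2.758, 0.0]
wrist_force: [-1.0, 0.1, 0.4]
width: 0.714
grip_force: 32.9
```

Emit:
drive_tool(rows=[[0,0,0,0,0,0,0.4],[0,0,0,0,0,0,0.4]])

```text
time: 11.92
tool_pos: [0.5775, -0.1889, 0.0637]
tcp_rot: [1.501, 2.759, 0.0]
wrist_force: [-0.5, -0.6, -1.2]
width: 0.705
grip_force: 32.9
```

```bash
python3 - <<'E'
from h import *
w=shot("wrist"); d=shot("side"); s=w["state"]; print(s["tool_pos"],s["wrist_force"])
T=np.array(s["tool_pos"]); M=R.from_rotvec(s["tcp_rot"]).as_matrix()
for dx in(-.002,0,.002):
    q=T+M@[dx,0,0]; print(dx,"cradle",cyl_bbox(w,q,.046,.056,.039).round(1),"dish",cyl_bbox(w,q,q[2],q[2]+.021,.031).round(1))
out=np.zeros((600,800,3),np.uint8); out[:280,:]=cv2.resize(w["color"][200:340,120:520,::-1],(800,280),interpolation=cv2.INTER_CUBIC)
out[290:590,:400]=cv2.resize(d["color"][130:190,310:390,::-1],(400,300),interpolation=cv2.INTER_CUBIC); cv2.imwrite("pics/c7.png",out)
E
```

```text
[ 0.57747651 -0.1888884   0.06366798] [-0.4644541  -0.61986363 -1.22278564]
-0.002 cradle [247.6 178.4 392.8 314.4] dish [251.5 202.9 389.5 339.2]
0 cradle [247.3 174.7 393.  311.4] dish [251.2 199.  389.8 335.8]
0.002 cradle [247.1 171.  393.3 308.5] dish [250.9 195.  390.2 332.3]
```

View pics/c7.png

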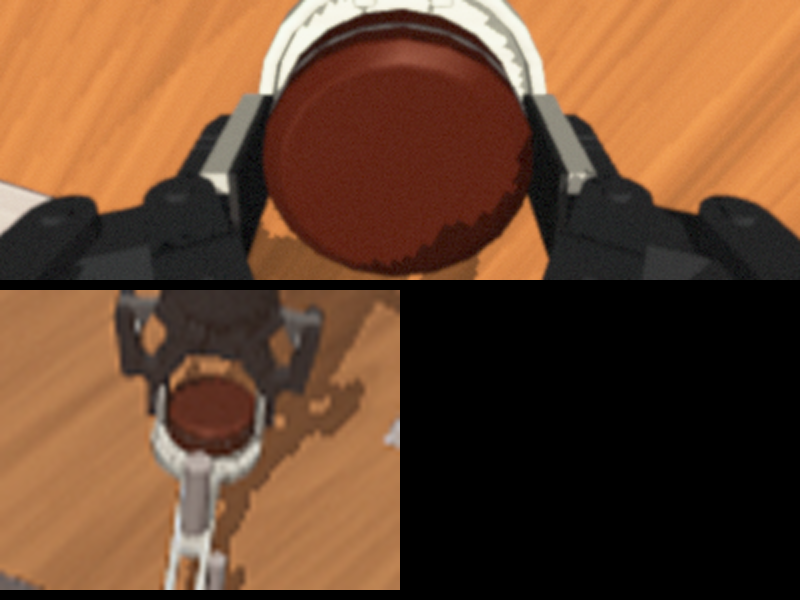

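The dish is centred over the cradle: ring at 260–545, dish at 265–532 in the enlarged crop. Lowering slowly now.

Emit:
drive_tool(rows=[[0,0,0,0,0,0.001,0.4],[0,0,0,0,0,0.001,0.4],[0,0,0,0,0,0.001,0.4],[0,0,0,0,0,0.001,0.4],[0,0,0,0,0,0.001,0.4],[0,0,0,0,0,0.001,0.4],[0,0,0,0,0,0,0.4],[0,0,0,0,0,0,0.4]])

```text
time: 12.68
tool_pos: [0.577, -0.1887, 0.0571]
tcp_rot: [-1.502, -2.759, 0.0]
wrist_force: [0.4, -0.1, 0.0]
width: 0.708
grip_force: 32.9
```

Emit:
drive_tool(rows=[[0,0,0,0,0,0.001,0.4],[0,0,0,0,0,0.001,0.4],[0,0,0,0,0,0,0.4],[0,0,0,0,0,0,0.4]])

```text
time: 13.02
tool_pos: [0.5774, -0.1889, 0.0555]
tcp_rot: [1.501, 2.759, 0.0]
wrist_force: [0.2, -1.0, 1.0]
width: 0.707
grip_force: 33.0
```

Emit:
drive_tool(rows=[[0,0,0,0,0,0.0005,0.4],[0,0,0,0,0,0.0005,0.4],[0,0,0,0,0,0,0.4],[0,0,0,0,0,0,0.4]])

```text
time: 13.35
tool_pos: [0.5776, -0.1891, 0.0548]
tcp_rot: [1.501, 2.758, 0.0]
wrist_force: [0.4, -0.8, 3.1]
width: 0.705
grip_force: 33.2
```

Emit:
drive_tool(rows=[[0,0,0,0,0,0,0.72],[0,0,0,0,0,0,0.74],[0,0,0,0,0,0,0.78],[0,0,0,0,0,0,0.84],[0,0,0,0,0,0,0.9],[0,0,0,0,0,0,0.95],[0,0,0,0,0,0,0.95],[0,0,0,0,0,0,0.95]])

```text
time: 14.02
tool_pos: [0.577, -0.1887, 0.0542]
tcp_rot: [-1.502, -2.759, -0.0]
wrist_force: [0.1, 0.0, 0.1]
width: 0.95
grip_force: 0.0
```

Emit:
drive_tool(rows=[[0,0,0,0,0,-0.003,0.95],[0,0,0,0,0,-0.008,0.95],[0,0,0,0,0,-0.015,0.95],[0,0,0,0,0,-0.02,0.95],[0,0,0,0,0,-0.025,0.95],[0,0,0,0,0,-0.02,0.95],[0,0,0,0,0,-0.01,0.95],[0,0,0,0,0,0,0.95]])

```text
time: 14.68
tool_pos: [0.5794, -0.1896, 0.1594]
tcp_rot: [1.498, 2.753, 0.002]
wrist_force: [1.1, -0.0, 1.4]
width: 0.948
grip_force: 0.0
```

Emit:
drive_tool(rows=[[0,0,0,0,0,0,0.95],[0,0,0,0,0,0,0.95]])

```text
time: 14.85
tool_pos: [0.5761, -0.1884, 0.1539]
tcp_rot: [-1.501, -2.757, 0.0]
wrist_force: [-0.7, -0.1, -0.2]
width: 0.949
grip_force: 0.0
```

```bash
python3 - <<'E'
from h import *
import pickle
w=shot("wrist"); d=shot("side"); s=w["state"]; print(s["tool_pos"],s["wrist_force"],s["width"])
pickle.dump((w,d),open("s8.pkl","wb"))
out=np.zeros((600,800,3),np.uint8); out[:400,:640]=w["color"][:,:,::-1]
out[410:600,:400]=cv2.resize(d["color"][135:173,310:390,::-1],(400,190),interpolation=cv2.INTER_CUBIC); cv2.imwrite("pics/c8.png",out)
print("cradle@hand",cyl_bbox(w,[.5775,-.189],.046,.056,.039).round(1),"dish seated",cyl_bbox(w,[.5775,-.189],.054,.075,.031).round(1))
for m in masks_of(w,"dish")[:2]: print(m["score"],m["bbox"])
E
```

```text
[ 0.57611656 -0.18839832  0.15391015] [-0.74070883 -0.09052504 -0.21002764] 0.9494231580825716
cradle@hand [273.  151.9 368.7 245. ] dish seated [280.  163.4 361.9 246.3]
0.72 [277.3, 169.7, 362.4, 252.2]
```

View pics/c8.png

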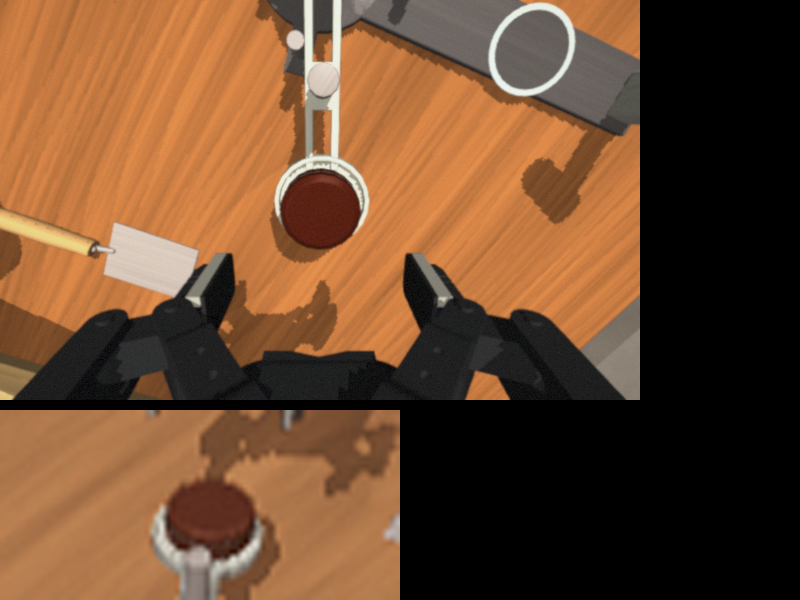

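The dish lies in the cradle at (320,209) with the rim showing round it. The pin top is at (323,79) and a short rest post at (295,40). Contact built up only below TCP z ≈ 0.0555, which matches the cradle floor and not the rim (≈ 0.060). Next come the pin and pivot positions, in numbers.

```bash
python3 - <<'E'
from h import *
import pickle
from scipy.optimize import least_squares
w,d=pickle.load(open("s8.pkl","rb")); w1=np.load("w1.npy",allow_pickle=True).item()
print("pin",at_z(w,[[323,79]],.119)[0].round(4),"post",at_z(w,[[295,40]],.06)[0].round(4),"hub(w1)",at_z(w1,[[413,97.5]],.082)[0].round(4),"pin(w1)",at_z(w1,[[425,194]],.119)[0].round(4))
c=w["color"].astype(int); m=(c[...,0]<130)&(c[...,1]<60)&(c[...,0]>c[...,2]*1.5); k=np.zeros(m.shape,np.uint8); k[150:255,265:375]=m[150:255,265:375]
k=cv2.morphologyEx(k,cv2.MORPH_OPEN,np.ones((7,7))); ys,xs=np.nonzero(k); o=np.array([xs.min(),ys.min(),xs.max()+1,ys.max()+1]); print("dish bbox",o)
for z in(.050,.053,.056):
    r=least_squares(lambda p:cyl_bbox(w,p,z+.004,z+.025,.031)-o,[.578,-.19],x_scale=.01); print(z,r.x.round(4),r.fun.round(1))
e=cv2.fitEllipse(max(cv2.findContours(k,0,1)[0],key=len)); print(e)
sat=c.max(2)-c.min(2); q=((sat<70)&(c.min(2)>110)); print("cradle l/r row 195:",np.nonzero(q[195,262:285])[0]+262,np.nonzero(q[195,360:380])[0]+360, "col320 top",np.nonzero(q[145:175,318:326].mean(1)>.6)[0]+145)
for p in((.5775,-.189),(.579,-.191)): print(cyl_bbox(w,p,.046,.056,.039).round(1))
cd=d["color"].astype(int); m=(cd[...,0]<130)&(cd[...,1]<60)&(cd[...,0]>cd[...,2]*1.5); ys,xs=np.nonzero(m[130:175,330:375]); print("side dish",xs.min()+330,ys.min()+130,xs.max()+331,ys.max()+131)
for z in(.05,.056): print(z,cyl_bbox(d,[.579,-.191],z+.004,z+.025,.031).round(1))
E
```

```text
pin [ 0.5298 -0.1139  0.119 ] post [ 0.4979 -0.0993  0.06  ] hub(w1) [ 0.4716 -0.0293  0.082 ] pin(w1) [ 0.5304 -0.1103  0.119 ]
dish bbox [281 172 360 250]
0.05 [ 0.5801 -0.1936] [-1.2 -2.   1.2  2.3]
0.053 [ 0.5795 -0.1928] [-1.7 -2.5  1.7  2.9]
0.056 [ 0.5789 -0.1919] [-2.3 -3.   2.3  3.5]
((319.49627685546875, 211.52403259277344), (74.3303451538086, 78.74840545654297), 94.08856964111328)
cradle l/r row 195: [275 276 277 278 279 280 281 282 283] [360 361 362 363 364 365 366 367 368] col320 top [155 156 157 158 159 160 161 162 163 164 165 166 167 168]
[273.  151.9 368.7 245. ]
[273.4 154.9 368.7 247.7]
side dish 338 133 371 165
0.05 [342.3 147.7 360.3 164.4]
0.056 [342.4 146.5 360.5 163.2]
```

The dish is seated on the floor, since z=0.050 fits best, and it is about 2.8 mm off centre, inside the 4 mm play. Pivot ≈ (0.477, -0.030), pin ≈ (0.530, -0.1135).

```bash
python3 -c "
from h import *
plan([.530,-.1135,.155],122.3,1)" | sed 's/np.float64//g'
```

```text
from [ 0.5759 -0.1883  0.1533] 122.89 tilt [ 0.0026 -0.0019 -1.    ]
[0, 0, (0.59), (0.0878), (0.0021), (-0.0017)]
```

Emit:
drive_tool(rows=[[0,0,0.5,0.008,0,-0.002,1],[0,0,0,0.015,0,0,1],[0,0,0,0.018,0.001,0,1],[0,0,0,0.018,0.001,0,1],[0,0,0,0.015,0,0,1],[0,0,0,0.01,0,0,1],[0,0,0,0.005,0,0,1],[0,0,0,0,0,0,1]])

```text
time: 15.67
tool_pos: [0.5303, -0.1115, 0.1573]
tcp_rot: [-1.512, -2.754, -0.0]
wrist_force: [-0.4, 0.0, 0.5]
width: 1.001
grip_force: 0.0
```

Emit:
drive_tool(rows=[[0,0,0,0,0,0,1],[0,0,0,0,0,0,1]])

```text
time: 15.83
tool_pos: [0.5316, -0.113, 0.1576]
tcp_rot: [1.514, 2.752, -0.0]
wrist_force: [-0.6, -0.8, -1.2]
width: 1.0
grip_force: 0.0
```

```bash
python3 -c "
from h import *
w=shot('wrist')
plan([.530,-.1135,.072],122.3,1)
print(proj(w,[[.53,-.1135,.119]]))
c=w['color'].astype(int)
u=proj(w,[[.53,-.1135,.119]])[0].astype(int)
q=(c.max(2)-c.min(2)<60)&(c.min(2)>100)
k=np.zeros(q.shape,np.uint8);k[u[1]-45:u[1]+45,u[0]-45:u[0]+45]=q[u[1]-45:u[1]+45,u[0]-45:u[0]+45]
k=cv2.morphologyEx(k,cv2.MORPH_OPEN,cv2.getStructuringElement(2,(21,21)))
ys,xs=np.nonzero(k);print(xs.min(),xs.max(),ys.min(),ys.max(),at_z(w,[[xs.mean(),ys.mean()]],.119))" | sed 's/np.float64//g'
```

```text
from [ 0.5316 -0.1131  0.1575] 122.37 tilt [-7.e-04  4.e-04 -1.e+00]
[0, 0, (0.07), (0.0005), (-0.0016), (0.0855)]
[[317.42113819 227.13784329]]
303 332 187 239 [[ 0.5267552  -0.10608931  0.119     ]]
```

Emit:
drive_tool(rows=[[0,0,0,0,-0.001,0.01,1],[0,0,0,0,0,0.014,1],[0,0,0,0,0,0.015,1],[0,0,0,0,0,0.015,1],[0,0,0,0,0,0.014,1],[0,0,0,0,0,0.01,1],[0,0,0,0,0,0.005,1],[0,0,0,0,0,0,1]])

```text
time: 16.55
tool_pos: [0.529, -0.1131, 0.0724]
tcp_rot: [-1.513, -2.75, 0.001]
wrist_force: [0.3, 0.6, 0.0]
width: 1.003
grip_force: 0.0
```

Emit:
drive_tool(rows=[[0,0,0,0,0,0,0.7],[0,0,0,0,0,0,0.5],[0,0,0,0,0,0,0.4],[0,0,0,0,0,0,0.3],[0,0,0,0,0,0,0.25],[0,0,0,0,0,0,0.2],[0,0,0,0,0,0,0.1],[0,0,0,0,0,0,0.1]], force=30)

```text
time: 17.22
tool_pos: [0.5305, -0.1133, 0.0749]
tcp_rot: [1.513, 2.752, -0.0]
wrist_force: [-2.7, -0.7, 4.7]
width: 0.201
grip_force: 29.2
```

```bash
cat > arc.py <<'E'
from h import *
import sys
P=np.array([.477,-.0297]); s=status.read_state(); M=R.from_rotvec(s["tcp_rot"]).as_matrix(); y=np.degrees(np.arctan2(M[1,0],M[0,0]))
v=np.array(s["tool_pos"])[:2]-P; b=np.degrees(np.arctan2(v[1],v[0])); print("yaw",round(y,2),"bearing",round(b,2),"r",np.hypot(*v).round(4),"z",s["tool_pos"][2].round(4),"F tool",(M.T@s["wrist_force"]).round(1),s["width"],s["grip_force"])
E
python3 arc.py
```

```text
yaw 122.39 bearing -57.39 r 0.0992 z 0.0749 F tool [ 0.9 -2.6 -4.7] 0.20127133862453078 29.213131964206696
```

The pin is gripped (width 17 mm, radius 0.099 as expected). Swinging counter-clockwise along the arc.

Emit:
drive_tool(rows=[[0,0,-0.5,0,0.0009,0,0.1],[0,0,-1,0,0.0017,0,0.1],[0,0,-1.5,0.0001,0.0026,0,0.1],[0,0,-2,0.0001,0.0035,0,0.1],[0,0,-2,0,0.0035,0,0.1],[0,0,-2,0.0001,0.0035,0,0.1],[0,0,-2,0.0001,0.0035,0,0.1],[0,0,-2,0,0.0034,0,0.1]])

```text
time: 17.88
tool_pos: [0.5477, -0.0992, 0.0749]
tcp_rot: [-1.19, -2.907, 0.001]
wrist_force: [-3.9, -1.2, 6.6]
width: 0.204
grip_force: 29.5
```

```bash
python3 arc.py
```

```text
yaw 135.48 bearing -44.52 r 0.0992 z 0.0749 F tool [ 2.  -3.6 -6.6] 0.20357425859199113 29.493693709373474
```

Emit:
drive_tool(rows=[[0,0,-2,0.0001,0.0035,0,0.1],[0,0,-2,0,0.0034,0,0.1],[0,0,-2,0.0001,0.0035,0,0.1],[0,0,-2,0.0001,0.0035,0,0.1],[0,0,-2,0,0.0034,0,0.1],[0,0,-2,0.0001,0.0035,0,0.1],[0,0,-2,0.0001,0.0035,0,0.1],[0,0,-2,0,0.0034,0,0.1]])

```text
time: 18.55
tool_pos: [0.5641, -0.0772, 0.0749]
tcp_rot: [-0.774, -3.045, 0.002]
wrist_force: [-2.8, -2.2, 5.8]
width: 0.204
grip_force: 29.5
```

Emit:
drive_tool(rows=[[0,0,-2,0.0001,0.0035,0,0.1],[0,0,-2,0,0.0034,0,0.1],[0,0,-2,0.0001,0.0035,0,0.1],[0,0,-2,0.0001,0.0035,0,0.1],[0,0,-2,0,0.0034,0,0.1],[0,0,-2,0.0001,0.0035,0,0.1],[0,0,-2,0.0001,0.0035,0,0.1],[0,0,-2,0,0.0034,0,0.1]])

```text
time: 19.22
tool_pos: [0.5739, -0.0517, 0.075]
tcp_rot: [0.343, 3.123, -0.002]
wrist_force: [-3.3, -3.4, 6.1]
width: 0.206
grip_force: 29.5
```

```bash
python3 arc.py
```

```text
yaw 167.46 bearing -12.77 r 0.0994 z 0.075 F tool [ 2.5 -4.  -6.1] 0.20578257978597222 29.485943913459778
```

Emit:
drive_tool(rows=[[0,0,-2,0.0001,0.0035,0,0.1],[0,0,-2,0,0.0034,0,0.1],[0,0,-2,0.0001,0.0035,0,0.1],[0,0,-2,0.0001,0.0035,0,0.1],[0,0,-2,0,0.0034,0,0.1],[0,0,-2,0.0001,0.0035,0,0.1],[0,0,-2,0.0001,0.0035,0,0.1],[0,0,-2,0,0.0034,0,0.1]])

```text
time: 19.88
tool_pos: [0.5764, -0.0244, 0.0749]
tcp_rot: [-0.095, 3.14, -0.003]
wrist_force: [-3.3, -5.6, 3.7]
width: 0.201
grip_force: 29.4
```

Emit:
drive_tool(rows=[[0,0,-1.5,0,0.0026,0,0.1],[0,0,-1,0,0.0017,0,0.1],[0,0,-1,0,0.0017,0,0.1],[0,0,-0.5,0,0.0009,0,0.1],[0,0,-0.5,0,0.0009,0,0.1],[0,0,0,0,0,0,0.1]])

```text
time: 20.38
tool_pos: [0.5757, -0.0166, 0.0749]
tcp_rot: [-0.216, 3.134, -0.003]
wrist_force: [-2.2, -4.7, 5.5]
width: 0.205
grip_force: 29.4
```

```bash
python3 arc.py
```

```text
yaw -172.12 bearing 7.54 r 0.0996 z 0.0749 F tool [ 2.8 -4.4 -5.5] 0.2048984898665235 29.43088173866272
```

Emit:
drive_tool(rows=[[0,0,-0.5,0,0.0009,0,0.1],[0,0,-0.5,0,0.0009,0,0.1],[0,0,-0.5,0,0.0009,0,0.1],[0,0,-0.5,0,0.0009,0,0.1],[0,0,-0.5,0,0.0009,0,0.1],[0,0,0,0,0,0,0.1]])

```text
time: 20.88
tool_pos: [0.5751, -0.0123, 0.075]
tcp_rot: [-0.284, 3.128, -0.003]
wrist_force: [-1.8, -5.1, 5.2]
width: 0.201
grip_force: 29.4
```

```bash
python3 arc.py
```

```text
yaw -169.62 bearing 10.05 r 0.0996 z 0.075 F tool [ 2.6 -4.7 -5.2] 0.20067964016175746 29.428273737430573
```

Emit:
drive_tool(rows=[[0,0,-0.5,0,0.0009,0,0.1],[0,0,-0.5,0,0.0009,0,0.1],[0,0,0,0,0,0,0.1],[0,0,0,0,0,0,0.1]])

```text
time: 21.22
tool_pos: [0.5748, -0.0106, 0.0749]
tcp_rot: [-0.311, 3.125, -0.003]
wrist_force: [-0.8, -5.4, 4.8]
width: 0.201
grip_force: 29.4
```

```bash
python3 arc.py
```

```text
yaw -168.64 bearing 11.03 r 0.0997 z 0.0749 F tool [ 1.8 -5.2 -4.8] 0.20142667183793003 29.43510264158249
```

Emit:
drive_tool(rows=[[0,0,-0.5,0,0.0009,0,0.1],[0,0,-0.5,0,0.0009,0,0.1],[0,0,0,0,0,0,0.1],[0,0,0,0,0,0,0.1]])

```text
time: 21.55
tool_pos: [0.5745, -0.0089, 0.075]
tcp_rot: [-0.338, 3.123, -0.003]
wrist_force: [-0.9, -4.8, 4.4]
width: 0.2
grip_force: 29.4
```

```bash
python3 arc.py
```

```text
yaw -167.64 bearing 12.04 r 0.0997 z 0.075 F tool [ 1.9 -4.5 -4.4] 0.19970605936681646 29.429662227630615
```

Emit:
drive_tool(rows=[[0,0,-0.5,0,0.0009,0,0.1],[0,0,0,0,0,0,0.1],[0,0,0,0,0,0,0.1]])

```text
time: 21.8
tool_pos: [0.5743, -0.0089, 0.0749]
tcp_rot: [-0.353, 3.121, -0.005]
wrist_force: [-1.7, -9.2, 5.2]
width: 0.203
grip_force: 29.6
```

```bash
python3 arc.py
```

```text
yaw -167.1 bearing 12.09 r 0.0995 z 0.0749 F tool [ 3.7 -8.6 -5.2] 0.20336229095824757 29.572275280952454
```

The stop is reached: position steady while the push rises. I'll press a touch more and verify.

Emit:
drive_tool(rows=[[0,0,0,0,0.0008,0,0.1],[0,0,0,0,0,0,0.1],[0,0,0,0,0,0,0.1],[0,0,0,0,0,0,0.1],[0,0,0,0,0,0,0.1],[0,0,0,0,0,0,0.1]])

```text
time: 22.3
tool_pos: [0.5743, -0.0088, 0.0749]
tcp_rot: [-0.353, 3.121, -0.007]
wrist_force: [-1.1, -11.2, 4.8]
width: 0.202
grip_force: 29.7
```

```bash
python3 arc.py; python3 - <<'E'
from h import *
P=np.array([.477,-.0297]); 
for n in("side","top","wrist"):
    p=shot(n)
    a=np.radians(12.0); c=P+.19*np.array([np.cos(a),np.sin(a)])
    print(n,"pred seated",c.round(4),cyl_bbox(p,c,.054,.075,.031).round(1))
    for m in masks_of(p,"dish")[:6]:
        ys,xs=np.nonzero(m["mask"]); X=at_z(p,[[xs.mean(),ys.mean()]],.066)[0]
        if np.hypot(*(X[:2]-c))<.05: print(m["score"],m["bbox"],X.round(4))
E
```

```text
yaw -167.1 bearing 12.15 r 0.0995 z 0.0749 F tool [  3.6 -10.6  -4.8] 0.202202676585786 29.66151237487793
side pred seated [0.6628 0.0098] [284.7 166.9 303.6 184.8]
0.78 [283.9, 167.9, 306.1, 184.5] [0.6624 0.0103 0.066 ]
top pred seated [0.6628 0.0098] [318.  142.  341.1 166. ]
wrist pred seated [0.6628 0.0098] [266.3 326.8 369.2 430.7]
0.92 [291.9, 332.4, 344.4, 356.7] [0.6341 0.0033 0.066 ]
```

```bash
python3 -c "
from workcell import workorder
print(workorder.finish_job())"
```

```text
the job is handed in; nothing more can be done
None
```

I set the dish flat in the cradle and let go of it, then swung the arm to its stop. I handed the job in at about 22 s with the gripper still holding the pin against the stop; the judged result was not reported back.

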